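# Put together a two-tier petit-four stand

## Task

Put the petit-four stand together: slide the tall white sleeve over the post until it stands on the marble base, then set the brass-coloured tray, knob up, over the tip of the post so that it lies flat on top of the sleeve. Lower each piece all the way down before letting go; do not drop it onto the post.

Things in the scene. Friction and masses are not known exactly. Their poses are not given: they have to be found in the camera images.
- seat (a point): The stand does not move. It is a round marble base, 170 mm across and 20 mm high, with a slim dark upright post, 12 mm across, in its middle. This point is on the post's axis at the top face of the marble, 20 mm above the table; z up. The post rises 105 mm above this point and its last 8 mm taper.
- sleeve_center (a point): Tall white ceramic sleeve (tube), 48 mm outside diameter, 28 mm bore right through, 70 mm high, about 140 g, standing loose on the table with its axis upright. This point is on its axis, half-way up (35 mm above its underside); z along the axis. The shorter blue sleeve (40 mm high) is not wanted.
- cap_center (a point): Brass-coloured round tray, 110 mm across, 6 mm thick (9 mm at its rim), about 200 g, loose on the table, with an upright round knob in its middle to grip: 38 mm across, top 64 mm above the tray's underside, hollow from below (28 mm hole, 54 mm deep, closed at the top) to take the post. Point: on the knob's axis, 32 mm above the underside (half-way up); z up. The dark steel tray is not wanted.
Mind the look-alikes: they are no part of the job. What is meant by the part that bears cap_center is not red, and is the smaller of those in its own colour.

How it is judged:
On the way, in this order (a step that is already met when the one before it is completed fails the run):
1. the white sleeve stands on the marble base around the post, let go (horizontal distance between sleeve_center and seat below 0.014 m and z of sleeve_center in the frame of seat below 0.04 m and angle between the z axis of sleeve_center and the z axis of seat, either way round below 0.15 rad and contact force between sleeve and the fingers below 0.1 N), for 0.2 s.
2. the brass tray lies flat on the sleeve with its knob over the post (horizontal distance between cap_center and seat below 0.015 m and z of cap_center in the frame of seat between 0.096 and 0.108 m and angle between cap_center's own z axis and vertical below 0.15 rad), for 0.2 s.
At the end, for the whole second after the job is handed in: The white sleeve stands around the post on the marble (within 14 mm of its axis, 5 mm of fully down, 8 degrees of upright) and the brass tray lies on it, knob up over the post (within 15 mm of the axis, 6 mm of fully down, 8 degrees of level); both released and at rest (all of step 2 and horizontal distance between sleeve_center and seat below 0.014 m and z of sleeve_center in the frame of seat below 0.04 m and angle between the z axis of sleeve_center and the z axis of seat, either way round below 0.15 rad and linear speed of each of cap, sleeve below 0.02 m/s); the robot touches nothing.
It fails at once if the sleeve is let go over the post more than 20 mm above its seat (horizontal distance between sleeve_center and seat below 0.03 m and z of sleeve_center in the frame of seat above 0.055 m and contact force between sleeve and the fingers below 0.05 N and contact force between sleeve and the arm below 0.05 N).
It fails at once if the brass tray is let go over the post more than 20 mm above its seat (horizontal distance between cap_center and seat below 0.03 m and z of cap_center in the frame of seat above 0.122 m and contact force between cap and the fingers below 0.05 N and contact force between cap and the arm below 0.05 N).
It also fails if it takes over 64 s, if anything falls off the work surface, if the arm or the gripper's body presses on something with over 40 N, if the wrist force passes 120 N, or if a joint passes its speed limit or range.

## Robot

A 6-joint arm with a two-finger parallel gripper is mounted at the origin on the work surface. World frame = base frame: x ahead of the robot, y to its left, z up, the work surface at z = 0. Lengths are in m, angles in rad, forces in N, time in s.
With the tool pointing down it reaches from about 0.375 to 0.9 m from the base axis. Payload 3.1 kg.
Tool frame: the origin (TCP) lies at the very end of the fingers, on their centre line; the grasp point (between the pads) lies 19 mm behind it; z points along the fingers, y is the direction in which the jaws open and shut (so a half turn about z gives the same grasp; the last joint's range is limited). The gripper opens to 87 mm and grips with 3 to 60 N. Pads are 19 mm wide; open, the fingers measure 117 mm over their backs; the gripper's body (75 mm by 190 mm) begins 51 mm behind the grasp point.
Start: joints at [-1.377, 0.527, 1.433, -0, 1.181, -0.178], TCP at [0.227, -0.582, 0.223] pointing down, gripper open.
Joint ranges: [-3.08, 3.08], [-0.75, 2.2], [0.22, 2.44], [-1.43, 4.57], [0, 2.65], [-2.85, 2.85]. Speed limits (rad/s): [2.79, 2.79, 3.14, 3.14, 3.14, 3.14].

## Interface

Orientations are given as a unit quaternion [x, y, z, w].
In Python, from rig import robot gives the robot as it stands. The module is installed in compiled form; this text tells all that it offers.
- The arm moves only by the tool carry_out, never from a script. Its argument "series" is a list of rows, each a list of 7 numbers: the shift along the tool's x, y, z in mm, then the turn, a rotation vector about the tool's x, y, z in degrees, then the gripper command: -1 is shut, 1 is fully open, values between are in proportion. In form: [[tx, ty, tz, rx, ry, rz, claw], ...]. A call has 1 to 8 rows; each row is the pose to reach, as a shift and turn from the pose measured when the call began, along the tool's axes at that moment; what a row does not reach only later rows make up. A row lasts 1/8 s, in which the tool goes at most 62.5 mm and 10.7 degrees, less where a joint would pass 70% of its speed; a pose out of reach is approached as far as the arm can. A call with a gripper value outside its range is refused whole. The fingers move at their own pace and stop on an object; "force" is the grip in N (left out, the last holds). Time passes only in rows, so rows that repeat a pose let the fingers close. It gives the time, the measured TCP pose, the force and the opening at its end, in the units of the state.
- robot.get_obs(): the state, without advancing time (a new reading comes with each control period).
- robot.camera(name): name is "scene" or "top"; returns a dict with "pixels" (384x512x3 uint8, red, green, blue), "fx", "fy", "cx", "cy" (pixels), "position" and "attitude" of the camera in the world. Camera axes: x right, y down, z forward; pixel columns grow to the right and rows downward; lengths in m; the calibration is good to about 2 mm. A picture is of the moment at which its call begins. There is no depth.
- robot.hand_in(): hands the job in, once; it reports no verdict.
The state is a dict: "time": time; "q": joint angles; "joint_velocities": joint speeds; "joint_torque": joint torques, N m; "position": TCP position; "tool_rot": TCP orientation; "ft_force": force on the tool from outside, world axes, zero at the start; "moment": the same for the moment, N m; "grip_width": finger opening in m.
Only numpy, scipy, OpenCV 4.12 (cv2) and the standard library are available. Lean on these libraries where they do the work, as an engineer would, in place of code of your own. Each camera call takes 0.05 s, during which the arm holds its last target.

## Working session

There is one attempt and no reset: what is moved stays moved. The work goes in short steps, Python scripts to look and compute and a tool call to move; the robot and the scene stay as the last step left them, time stands still between calls to the robot, and variables do not carry over. Pictures are saved under pics/ and viewed, and the job is handed in when it is done.

Besides the shell and the picture viewer there is one more tool, called after "Emit:" in YAML: its name, and indented under it one key for each argument. carry_out: Moves the arm, as the interface text tells. Its arguments: {"type":"object","properties":{"series":{"type":"array"},"force":{"type":"number"}},"required":["series"]}

```bash
mkdir -p pics; cat > h.py <<'E'
import numpy as np,cv2
from scipy.spatial.transform import Rotation as R
from rig import robot
def cam(n,save=None):
    c=robot.camera(n)
    if save: cv2.imwrite('pics/'+save,c['pixels'][:,:,::-1])
    return c
def rot(a):
    a=np.array(a,float)
    return a if a.shape==(3,3) else R.from_quat(a).as_matrix()
def ray(c,u,v,z):
    d=rot(c['attitude'])@np.array([(u-c['cx'])/c['fx'],(v-c['cy'])/c['fy'],1])
    p=np.array(c['position']); return p+d*(z-p[2])/d[2]
def proj(c,P):
    q=rot(c['attitude']).T@(np.array(P)-c['position'])
    return q[0]/q[2]*c['fx']+c['cx'],q[1]/q[2]*c['fy']+c['cy']
def crop(c,u0,v0,w,hh,k,save):
    im=c['pixels'][v0:v0+hh,u0:u0+w,::-1]
    cv2.imwrite('pics/'+save,cv2.resize(im,None,fx=k,fy=k,interpolation=cv2.INTER_CUBIC))
def st():
    o=robot.get_obs(); print(o['time'],np.round(o['position'],4),np.round(o['tool_rot'],4),np.round(o['ft_force'],2),round(o['grip_width'],4),np.round(o['q'],3))
def delta(target):
    o=robot.get_obs(); print('tool shift mm',np.round(rot(o['tool_rot']).T@(np.array(target)-o['position'])*1000,1))
E
python3 - <<'E'
from h import *
for n in('scene','top'):
    c=cam(n,n+'0.png'); print(n,c['position'],c['attitude'],c['fx'],c['cx'],c['cy'])
st(); print(rot(robot.get_obs()['tool_rot']))
E
```

```text
scene [1.09836768 0.23577414 0.74717119] [ 0.54335914  0.7556147  -0.30125118 -0.20749699] 389.5013709583176 256.4687365619991 191.48562259754434
top [0.3790676  0.01556884 1.26294822] [-0.69808478  0.71535084 -0.02363687  0.0198019 ] 427.485716276592 263.5342416998074 190.79722049351233
0.1 [ 0.2269 -0.5816  0.2217] [ 0.9828  0.1848 -0.     -0.001 ] [-0.78 -0.63 -0.43] 0.087 [-1.378  0.528  1.434 -0.     1.181 -0.179]
[[ 9.31668906e-01  3.63308274e-01 -3.85259613e-04]
 [ 3.63308331e-01 -9.31667050e-01  1.88784797e-03]
 [ 3.26937100e-04 -1.89881728e-03 -9.99998144e-01]]
```

View pics/scene0.png

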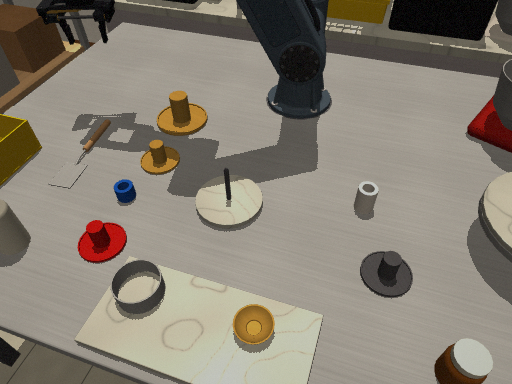

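View pics/top0.png

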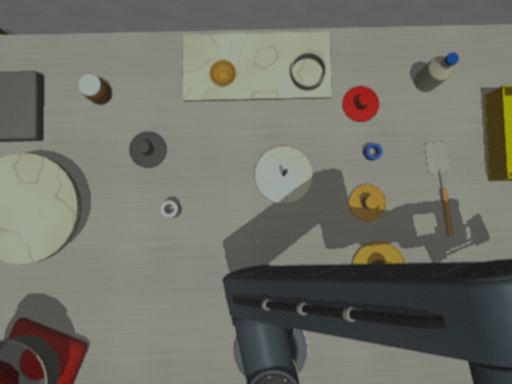

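Brass-coloured trays are at scene (181,115) / top (378,255) and at scene (160,158) / top (367,202). The red one (scene 102,242) and the dark one (scene 386,272) are ruled out. The second brass tray is the smaller, so I'll confirm that in an enlarged crop and measure it.

```bash
python3 - <<'E'
from h import *
c=cam('top'); a=[c['pixels'][y:y+100,x:x+100,::-1] for x,y in((320,160),(235,125),(120,160))]
cv2.imwrite('pics/crop_top.png',np.hstack([cv2.resize(i,(260,260),interpolation=cv2.INTER_CUBIC) for i in a]))
s=cam('scene'); a=[s['pixels'][y:y+90,x:x+90,::-1] for x,y in((120,85),(185,155),(320,160))]
cv2.imwrite('pics/crop_scene.png',np.hstack([cv2.resize(i,(260,260),interpolation=cv2.INTER_CUBIC) for i in a]))
E
```

```text
(no output)
```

View pics/crop_top.png

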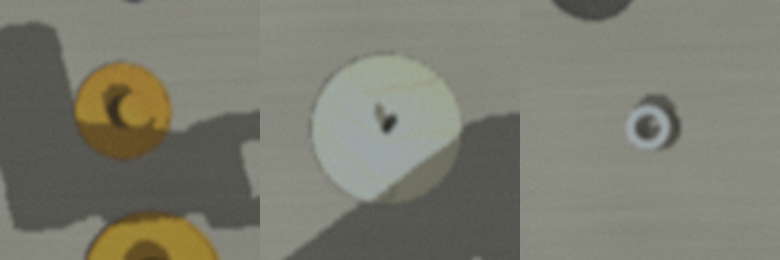

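View pics/crop_scene.png

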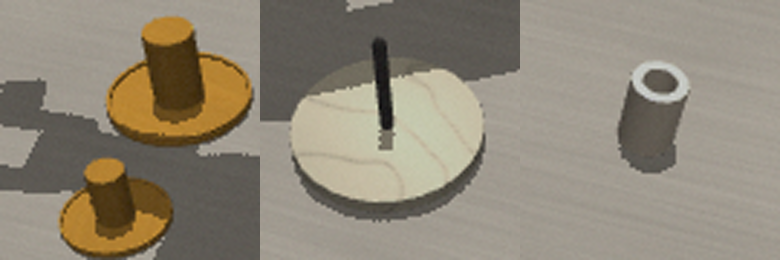

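```bash
python3 - <<'E'
from h import *
t=cam('top');s=cam('scene')
def tri(n,ut,us,z):
    a=ray(t,*ut,z) if ut else None;b=ray(s,*us,z) if us else None
    print(n,a,b)
tri('sleeve top .07',(169.1,208.4),(367.7,187.6),.07)
tri('marble .02',(283,173.8),None,.02)
tri('tip .125',(284.9,171),(225.9,169.2),.125)
tri('tray rim .009',(366.9,202.3),None,.009)
tri('knob top .064',(372.9,202.3),(155.7,143.8),.064)
P=t['pixels']
hsv=cv2.cvtColor(P,cv2.COLOR_RGB2HSV).astype(int)
def cen(m,x0,x1,y0,y1):
    k=np.zeros_like(m,np.uint8);k[y0:y1,x0:x1]=m[y0:y1,x0:x1]
    cs=max(cv2.findContours(k,0,2)[0],key=cv2.contourArea); return cv2.minEnclosingCircle(cv2.convexHull(cs)),cv2.fitEllipse(cs)
e=cen((hsv[...,1]>120),340,400,175,228);print('tray',e,ray(t,*e[1][0],.009), e[1][1][0]*1.254/t['fx'])
print(P[208,155:185].tolist()[::3],P[174,250:258].tolist())
m=(P.min(2)>135)
e=cen(m,155,190,190,228);print('sleeve',e,ray(t,*e[1][0],.07))
E
```

```text
sleeve top .07 [0.4096423  0.27241897 0.07      ] [0.41124799 0.27118957 0.07      ]
marble .02 [ 0.50379032 -0.05017881  0.02      ] None
tip .125 [ 0.50065228 -0.0499133   0.125     ] [ 0.50940526 -0.0491565   0.125     ]
tray rim .009 [ 0.41490619 -0.29488732  0.009     ] None
knob top .064 [ 0.41292243 -0.2981367   0.064     ] [ 0.41833804 -0.29603894  0.064     ]
tray (((366.9339599609375, 202.16036987304688), 18.38568878173828), ((366.8502197265625, 202.25096130371094), (34.89997863769531, 35.9669303894043), 122.04891204833984)) [ 0.41505375 -0.29474666  0.009     ] 0.10237669130295186
[[139, 139, 129], [136, 138, 126], [155, 161, 162], [107, 112, 110], [76, 75, 66], [105, 105, 96], [121, 125, 119], [149, 156, 160], [74, 72, 67], [126, 127, 117]] [[136, 135, 126], [135, 136, 125], [135, 135, 126], [126, 126, 117], [122, 125, 115], [144, 150, 140], [154, 162, 149], [158, 166, 151]]
sleeve (((168.03448486328125, 208.79310607910156), 8.455413818359375), ((168.0944061279297, 208.8063201904297), (16.090803146362305, 16.44754981994629), 35.39894104003906)) [0.40857956 0.27522911 0.07      ]
```

```bash
cat >> h.py <<'E'
def overlay(c,circs,u0,v0,w,hh,k,save=None):
    im=cv2.resize(c['pixels'][v0:v0+hh,u0:u0+w,::-1],None,fx=k,fy=k,interpolation=cv2.INTER_CUBIC).copy()
    for x,y,z,r,col in circs:
        p=np.array([proj(c,(x+r*np.cos(a),y+r*np.sin(a),z)) for a in np.linspace(0,6.283,60)])
        p=((p-[u0,v0]+.5)*k-.5); cv2.polylines(im,[np.round(p*16).astype(np.int32)],True,col,1,cv2.LINE_AA,4)
    if save: cv2.imwrite('pics/'+save,im)
    return im
E
python3 - <<'E'
from h import *
t=cam('top');s=cam('scene')
G=(0,0,255);B=(255,0,0)
x,y=.506,-.050
seat=[(x,y,.02,.085,G),(x,y,.125,.004,G),(x,y,.02,.006,B),(x,y,.117,.006,G)]
x,y=.410,.272
sl=[(x,y,.07,.024,G),(x,y,0,.024,B),(x,y,.07,.014,G)]
x,y=.416,-.296
tr=[(x,y,.009,.055,G),(x,y,.064,.019,G),(x,y,.009,.019,B)]
rows=[]
for c,o in((t,((245,135),(130,170),(330,165))),(s,((190,160),(325,160),(123,112)))):
    rows.append(np.hstack([overlay(c,q,u,v,80,75,3.25) for q,(u,v) in zip((seat,sl,tr),o)]))
cv2.imwrite('pics/ov1.png',np.vstack(rows))
E
```

```text
(no output)
```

View pics/ov1.png

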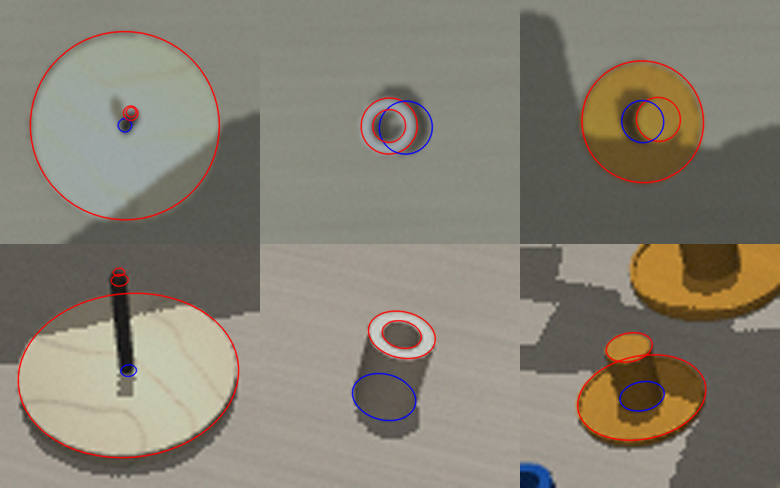

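The overlays fit both views to within about 1 px. That gives the seat at about (.5055, -.050), the white sleeve at (.410, .272) and the small brass tray (scene 160,158; 110 mm circle fits) at (.416, -.296). Next I'll move over the sleeve.

```bash
python3 - <<'E'
from h import *
delta([.52,-.2,.22]);delta([.41,.272,.22]);delta([.41,.272,.12])
E
```

```text
tool shift mm [ 411.8 -249.6    2.5]
tool shift mm [ 480.8 -729.3    2.7]
tool shift mm [ 480.8 -729.3  102.7]
```

Emit:
carry_out:
  series:
    - [60, -30, 0, 0, 0, 0, 1]
    - [110, -65, 0, 0, 0, 0, 1]
    - [160, -100, 0, 0, 0, 0, 1]
    - [210, -130, 0, 0, 0, 0, 1]
    - [260, -160, 0, 0, 0, 0, 1]
    - [310, -190, 0, 0, 0, 0, 1]
    - [360, -220, 0, 0, 0, 0, 1]
    - [412, -250, 0, 0, 0, 0, 1]

```text
time: 1.4
position: [0.5212, -0.1981, 0.2228]
tool_rot: [0.983, 0.185, 0.0, 0.0]
ft_force: [-0.3, -0.3, 0.6]
grip_width: 0.0869
```

```bash
python3 - <<'E'
from h import *
st();delta([.41,.272,.22]);delta([.41,.272,.12])
E
```

```text
1.4 [ 0.5212 -0.1981  0.2228] [9.828e-01 1.847e-01 3.000e-04 1.000e-04] [-0.29 -0.28  0.61] 0.0869 [-0.564  0.436  1.604  0.     1.101  0.635]
tool shift mm [  67.1 -478.4    2.6]
tool shift mm [  67.  -478.4  102.6]
```

Emit:
carry_out:
  series:
    - [8, -60, 0, 0, 0, 0, 1]
    - [17, -120, 0, 0, 0, 0, 1]
    - [25, -180, 0, 0, 0, 0, 1]
    - [34, -240, 0, 0, 0, 0, 1]
    - [42, -300, 0, 0, 0, 0, 1]
    - [50, -360, 0, 0, 0, 0, 1]
    - [59, -420, 0, 0, 0, 0, 1]
    - [67, -478, 0, 0, 0, 0, 1]

```text
time: 2.4
position: [0.4096, 0.2736, 0.223]
tool_rot: [0.983, 0.185, 0.001, 0.0]
ft_force: [1.1, -0.2, -0.2]
grip_width: 0.0872
```

```bash
python3 - <<'E'
from h import *
st();delta([.41,.272,.11]);delta([.41,.272,.043])
s=cam('scene');crop(s,270,100,150,140,4,'s2.png')
t=cam('top')
x,y=.5055,-.050
G=(0,0,255)
E
```

```text
2.4 [0.4096 0.2736 0.223 ] [9.828e-01 1.848e-01 9.000e-04 1.000e-04] [ 1.11 -0.21 -0.24] 0.0872 [ 3.620e-01  3.490e-01  1.758e+00 -1.000e-03  1.033e+00  1.561e+00]
tool shift mm [ -0.4   1.5 113. ]
tool shift mm [ -0.5   1.5 180. ]
```

View pics/s2.png

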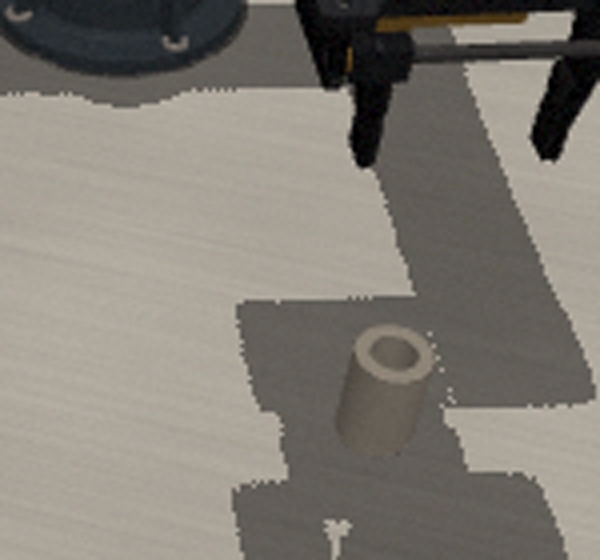

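The sleeve stands at crop (390,355). The fingers (365,160) and (548,155) are above it and straddle it in 3D. Descending.

Emit:
carry_out:
  series:
    - [0, 1, 50, 0, 0, 0, 1]
    - [-0.5, 1.5, 90, 0, 0, 0, 1]
    - [-0.5, 1.5, 120, 0, 0, 0, 1]
    - [-0.5, 1.5, 145, 0, 0, 0, 1]
    - [-0.5, 1.5, 165, 0, 0, 0, 1]
    - [-0.5, 1.5, 180, 0, 0, 0, 1]
    - [-0.5, 1.5, 180, 0, 0, 0, 1]

```text
time: 3.38
position: [0.4084, 0.2746, 0.0422]
tool_rot: [0.982, 0.188, -0.0, -0.001]
ft_force: [-0.0, 0.6, 0.1]
grip_width: 0.0871
```

```bash
python3 - <<'E'
from h import *
st()
s=cam('scene');crop(s,290,110,150,140,4,'s3.png')
E
```

```text
3.375 [0.4084 0.2746 0.0422] [ 9.822e-01  1.880e-01 -2.000e-04 -7.000e-04] [-0.02  0.63  0.14] 0.0871 [0.364 0.662 1.903 0.003 0.577 1.554]
```

View pics/s3.png

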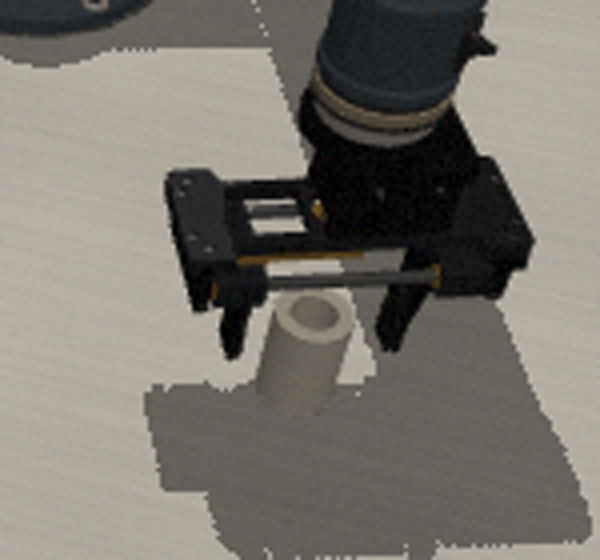

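The sleeve (crop 305,350) is centred between the fingertips (232,355) and (390,350). Closing the gripper.

Emit:
carry_out:
  series:
    - [0, 0, 0, 0, 0, 0, -1]
    - [0, 0, 0, 0, 0, 0, -1]
    - [0, 0, 0, 0, 0, 0, -1]
    - [0, 0, 0, 0, 0, 0, -1]
    - [0, 0, 0, 0, 0, 0, -1]
    - [0, 0, 0, 0, 0, 0, -1]
    - [0, 0, 0, 0, 0, 0, -1]
    - [0, 0, 0, 0, 0, 0, -1]
  force: 25

```text
time: 4.42
position: [0.4088, 0.2748, 0.0429]
tool_rot: [0.982, 0.188, 0.001, -0.001]
ft_force: [0.7, -1.2, 3.0]
grip_width: 0.0473
```

Emit:
carry_out:
  series:
    - [0, 0, -20, 0, 0, 0, -1]
    - [0, 0, -50, 0, 0, 0, -1]
    - [0, 0, -90, 0, 0, 0, -1]
    - [0, 0, -120, 0, 0, 0, -1]
    - [0, 0, -145, 0, 0, 0, -1]
    - [0, 0, -160, 0, 0, 0, -1]
    - [0, 0, -160, 0, 0, 0, -1]

```text
time: 5.3
position: [0.409, 0.2749, 0.2035]
tool_rot: [0.982, 0.188, 0.002, -0.001]
ft_force: [-0.9, -0.3, -1.6]
grip_width: 0.0471
```

```bash
python3 - <<'E'
from h import *
st()
s=cam('scene');crop(s,270,60,150,140,4,'s4.png')
delta([.5055,-.05,.2]);
E
```

```text
5.3 [0.409  0.2749 0.2035] [ 0.9821  0.1881  0.0016 -0.0011] [-0.91 -0.27 -1.6 ] 0.0471 [0.363 0.376 1.782 0.002 0.98  1.555]
tool shift mm [-29.7 337.5   2.2]
```

View pics/s4.png

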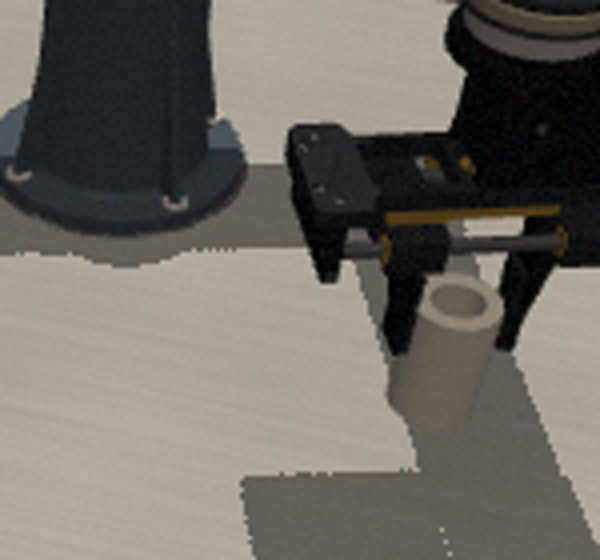

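The sleeve is gripped (opening 47 mm), with its top ring at crop (461,302). I'll check its offset in the hand.

```bash
python3 - <<'E'
from h import *
s=cam('scene')
zt=.2035-.0429+.07
print(ray(s,385,135.2,zt))
im=overlay(s,[(.409,.2749,zt,.024,(0,0,255)),(.409,.2749,zt-.07,.024,(255,0,0))],330,90,90,85,6,'s5.png')
E
```

```text
[0.41215737 0.27581981 0.2306    ]
```

View pics/s5.png

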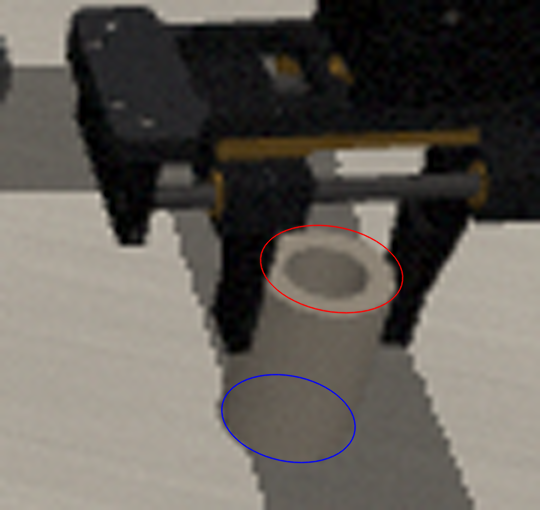

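Emit:
carry_out:
  series:
    - [-3, 42, 0, 0, 0, 0, -1]
    - [-7, 90, 0, 0, 0, 0, -1]
    - [-11, 140, 0, 0, 0, 0, -1]
    - [-16, 190, 0, 0, 0, 0, -1]
    - [-20, 240, 0, 0, 0, 0, -1]
    - [-25, 290, 0, 0, 0, 0, -1]
    - [-30, 337, 0, 0, 0, 0, -1]
    - [-30, 337, 0, 0, 0, 0, -1]

```text
time: 6.4
position: [0.5057, -0.053, 0.2005]
tool_rot: [0.983, 0.186, -0.0, -0.001]
ft_force: [0.4, 0.9, -1.2]
grip_width: 0.0473
```

```bash
python3 - <<'E'
from h import *
st();delta([.5045,-.05,.2])
s=cam('scene');x,y,z=robot.get_obs()['position'];x+=.0012
b=z-.0429
overlay(s,[(x,y,b,.024,(255,0,0)),(x,y,b+.07,.024,(0,0,255)),(.5055,-.05,.02,.085,(0,255,0))],170,90,120,140,4,'s6.png')
E
```

```text
6.4 [ 0.5057 -0.053   0.2005] [ 9.826e-01  1.857e-01 -3.000e-04 -6.000e-04] [ 0.4   0.86 -1.24] 0.0473 [-3.250e-01  4.030e-01  1.745e+00  1.000e-03  9.950e-01  8.720e-01]
tool shift mm [ 0.  -3.2  0.5]
```

View pics/s6.png

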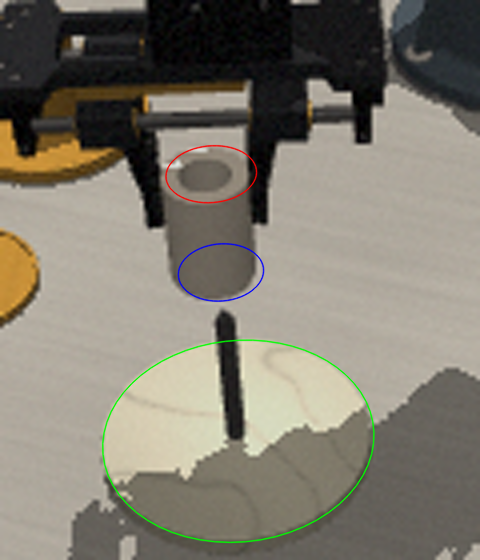

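```bash
python3 - <<'E'
from h import *
s=cam('scene');st();st()
x,y,z=.5055,-.056,.2005
b=z-.0429
a=overlay(s,[(x,y,b,.024,(255,0,0)),(x,y,b+.07,.024,(0,0,255)),(.5055,-.05,.125,.004,(0,255,0))],195,115,60,80,6)
t=cam('top')
d=overlay(t,[(.5055,-.05,.02,.085,(0,255,0))],235,125,100,100,4.8)
cv2.imwrite('pics/s7.png',np.hstack([a[:480],d[:480]]))
E
```

```text
6.5 [ 0.5036 -0.0498  0.2004] [ 0.9823  0.1873 -0.0016 -0.0018] [ 0.5   0.3  -1.37] 0.0472 [-0.321  0.401  1.749  0.002  0.997  0.872]
6.5 [ 0.5036 -0.0498  0.2004] [ 0.9823  0.1873 -0.0016 -0.0018] [ 0.5   0.3  -1.37] 0.0472 [-0.321  0.401  1.749  0.002  0.997  0.872]
```

View pics/s7.png

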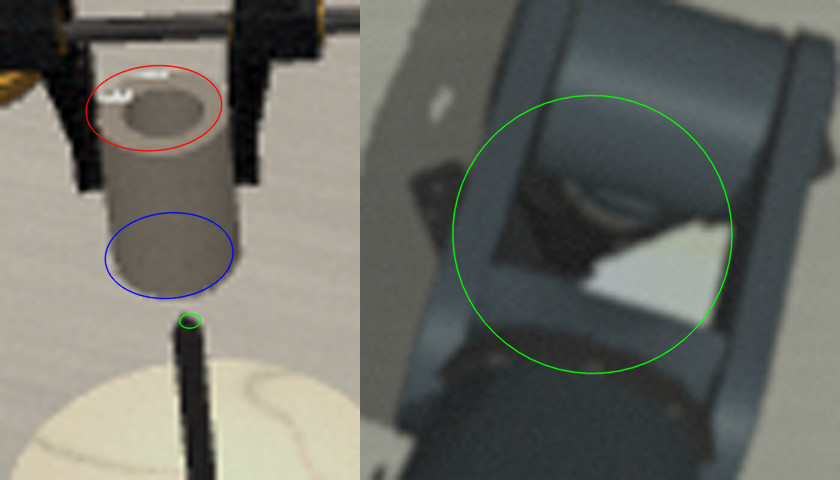

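```bash
python3 - <<'E'
from h import *
s=cam('scene');st()
f=lambda u,v:((u+.5)/6-.5+195,(v+.5)/6-.5+115)
print(ray(s,*f(163,112),.2276),ray(s,*f(174.5,258),.1576),ray(s,*f(189,320),.125))
E
```

```text
6.6 [ 0.5034 -0.0487  0.2008] [ 0.9821  0.1885 -0.0013 -0.0016] [ 0.69  0.5  -1.31] 0.0469 [-0.319  0.4    1.749  0.002  0.997  0.872]
[ 0.50711651 -0.05167552  0.2276    ] [ 0.50674827 -0.05314303  0.1576    ] [ 0.5052916  -0.05035568  0.125     ]
```

The sleeve is about 2 mm from the post axis and the clearance is 8 mm. I'll correct that and descend.

Emit:
carry_out:
  series:
    - [-1, -2, 10, 0, 0, 0, -1]
    - [-1, -2.5, 30, 0, 0, 0, -1]
    - [-1, -2.5, 50, 0, 0, 0, -1]
    - [-1, -2.5, 65, 0, 0, 0, -1]
    - [-1, -2.5, 80, 0, 0, 0, -1]
    - [-1, -2.5, 95, 0, 0, 0, -1]
    - [-1, -2.5, 105, 0, 0, 0, -1]
    - [-1, -2.5, 110, 0, 0, 0, -1]

```text
time: 7.6
position: [0.5011, -0.0463, 0.0901]
tool_rot: [0.982, 0.189, -0.002, -0.002]
ft_force: [0.2, 0.7, -0.6]
grip_width: 0.0471
```

```bash
python3 - <<'E'
from h import *
st();delta([.5028,-.049,.0629])
s=cam('scene');crop(s,170,90,120,140,4,'s8.png');st()
E
```

```text
7.6 [ 0.5011 -0.0463  0.0901] [ 0.9821  0.1886 -0.0016 -0.0018] [ 0.18  0.69 -0.62] 0.0471 [-0.315  0.579  1.848  0.002  0.719  0.874]
tool shift mm [ 0.7  3.3 27.2]
7.65 [ 0.5009 -0.0463  0.0899] [ 0.9821  0.1885 -0.0018 -0.0019] [-0.54 -0.65 -1.34] 0.0478 [-0.316  0.58   1.849  0.002  0.718  0.874]
```

View pics/s8.png

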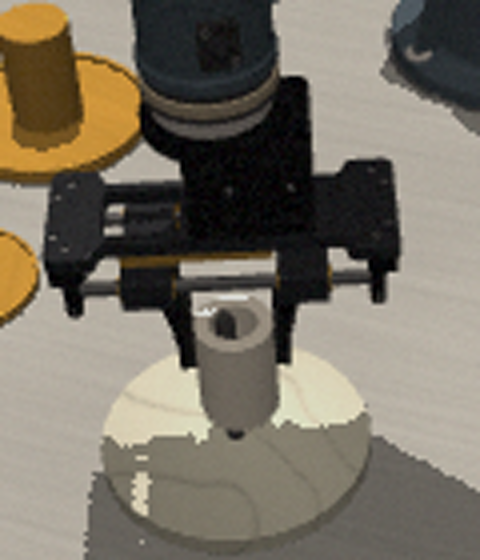

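The post shows inside the bore at crop (225,320), with the ring centre at (234,323). I'll nudge it by about 3 mm and continue down.

Emit:
carry_out:
  series:
    - [1, 2, 3, 0, 0, 0, -1]
    - [1, 2.5, 8, 0, 0, 0, -1]
    - [1, 2.5, 14, 0, 0, 0, -1]
    - [1, 2.5, 18, 0, 0, 0, -1]
    - [1, 2.5, 22, 0, 0, 0, -1]
    - [1, 2.5, 25, 0, 0, 0, -1]
    - [1, 2.5, 25, 0, 0, 0, -1]

```text
time: 8.52
position: [0.5025, -0.0482, 0.0646]
tool_rot: [0.982, 0.188, -0.002, -0.002]
ft_force: [0.2, -0.2, -1.0]
grip_width: 0.0471
```

```bash
python3 - <<'E'
from h import *
st();delta([.5028,-.049,.0629])
s=cam('scene');crop(s,170,90,120,140,4,'s9.png');st()
E
```

```text
8.525 [ 0.5025 -0.0482  0.0646] [ 0.9821  0.1885 -0.0021 -0.002 ] [ 0.24 -0.18 -1.03] 0.0471 [-0.318  0.628  1.857  0.002  0.662  0.871]
tool shift mm [-0.   0.9  1.7]
8.575 [ 0.5026 -0.0482  0.0648] [ 0.9821  0.1885 -0.0019 -0.0019] [-0.21  0.18 -1.32] 0.0473 [-0.318  0.628  1.857  0.002  0.662  0.872]
```

View pics/s9.png

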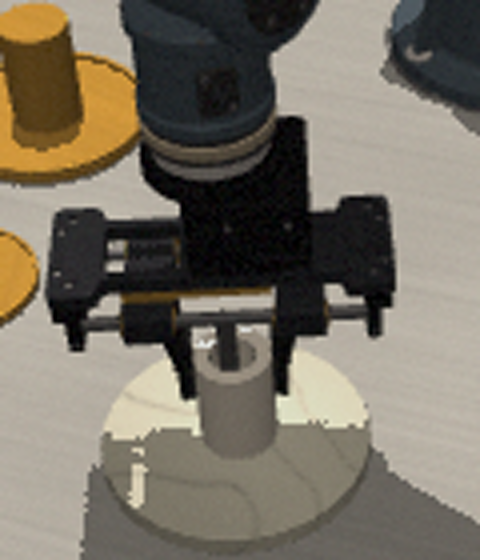

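The post stands inside the bore and the sleeve's foot is almost on the marble. I'll go down the last 2 mm in small steps.

Emit:
carry_out:
  series:
    - [0, 0, 1, 0, 0, 0, -1]
    - [0, 0, 2, 0, 0, 0, -1]
    - [0, 0, 2.5, 0, 0, 0, -1]
    - [0, 0, 2.5, 0, 0, 0, -1]

```text
time: 9.07
position: [0.5027, -0.0482, 0.0629]
tool_rot: [0.982, 0.189, -0.002, -0.002]
ft_force: [-0.8, -0.5, 4.6]
grip_width: 0.0471
```

Contact: the force rose to 4.6 N at the expected height. Releasing.

Emit:
carry_out:
  series:
    - [0, 0, 0, 0, 0, 0, -0.3]
    - [0, 0, 0, 0, 0, 0, 0.3]
    - [0, 0, 0, 0, 0, 0, 0.7]
    - [0, 0, 0, 0, 0, 0, 0.7]
    - [0, 0, 0, 0, 0, 0, 0.7]
    - [0, 0, 0, 0, 0, 0, 0.7]
    - [0, 0, 0, 0, 0, 0, 0.7]
    - [0, 0, 0, 0, 0, 0, 0.7]

```text
time: 10.07
position: [0.5027, -0.0482, 0.0629]
tool_rot: [0.982, 0.189, -0.002, -0.002]
ft_force: [0.5, 0.1, 0.9]
grip_width: 0.0741
```

Emit:
carry_out:
  series:
    - [0, 0, -10, 0, 0, 0, 0.7]
    - [0, 0, -30, 0, 0, 0, 0.7]
    - [0, 0, -60, 0, 0, 0, 0.7]
    - [0, 0, -100, 0, 0, 0, 1]
    - [0, 0, -140, 0, 0, 0, 1]
    - [0, 0, -140, 0, 0, 0, 1]

```text
time: 10.82
position: [0.5055, -0.0493, 0.2066]
tool_rot: [0.982, 0.189, 0.002, 0.0]
ft_force: [0.8, -0.0, -1.0]
grip_width: 0.0861
```

```bash
python3 - <<'E'
from h import *
st();delta([.416,-.296,.203]);delta([.416,-.296,.03])
s=cam('scene')
G=(0,0,255);x,y=.5055,-.05
overlay(s,[(x,y,.09,.024,G),(x,y,.09,.014,G),(x,y,.125,.005,G)],190,150,80,80,6,'s10.png')
E
```

```text
10.825 [ 0.5055 -0.0493  0.2066] [9.820e-01 1.886e-01 2.000e-03 3.000e-04] [ 0.82 -0.   -0.99] 0.0861 [-0.318  0.391  1.743  0.002  1.003  0.872]
tool shift mm [-174.6  196.     3.2]
tool shift mm [-175.2  195.8  176.2]
```

View pics/s10.png

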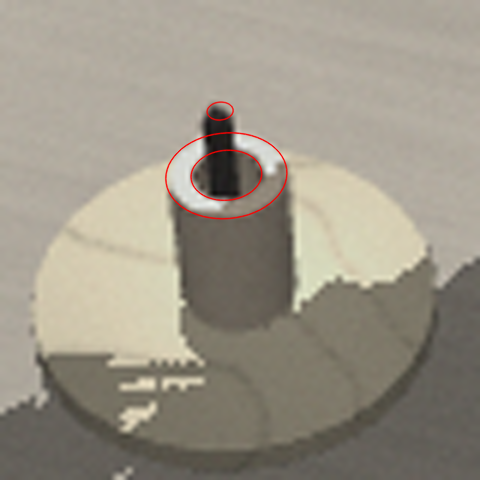

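The sleeve is seated and released, and its ring (crop 231,178) is about 2 mm from the post axis. Now the tray.

Emit:
carry_out:
  series:
    - [-25, 28, 0, 0, 0, 0, 1]
    - [-55, 62, 0, 0, 0, 0, 1]
    - [-88, 98, 0, 0, 0, 0, 1]
    - [-118, 132, 0, 0, 0, 0, 1]
    - [-145, 163, 0, 0, 0, 0, 1]
    - [-175, 196, 3, 0, 0, 0, 1]
    - [-175, 196, 3, 0, 0, 0, 1]
    - [-175, 196, 3, 0, 0, 0, 1]

```text
time: 11.88
position: [0.4132, -0.2946, 0.2002]
tool_rot: [0.982, 0.188, -0.001, -0.002]
ft_force: [0.2, 0.2, 0.1]
grip_width: 0.0873
```

```bash
python3 - <<'E'
from h import *
s=cam('scene');st();delta([.416,-.296,.03])
overlay(s,[(.416,-.296,.064,.019,(0,0,255)),(.416,-.296,.009,.055,(0,0,255))],110,40,140,140,4,'s11.png')
print('big knob',ray(s,180,94,.09))
E
```

```text
11.925 [ 0.4136 -0.2943  0.2005] [ 9.820e-01  1.888e-01 -6.000e-04 -2.100e-03] [ 1.03  0.06 -0.4 ] 0.0872 [-8.400e-01  4.030e-01  1.745e+00  1.000e-03  9.980e-01  3.510e-01]
tool shift mm [  1.7   3.2 170.5]
big knob [ 0.21514002 -0.31951999  0.09      ]
```

View pics/s11.png

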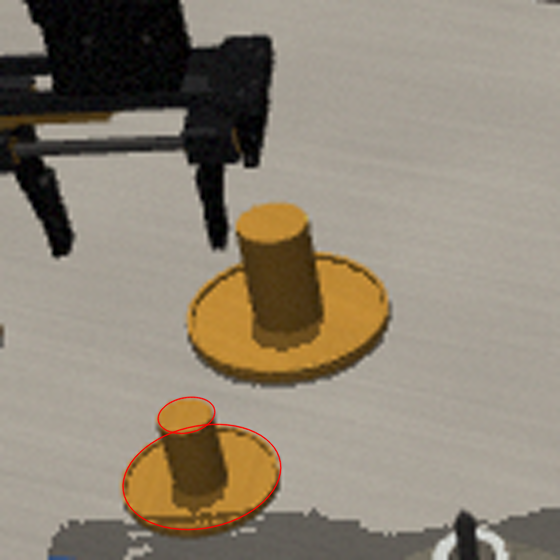

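Emit:
carry_out:
  series:
    - [1, 1, 45, 0, 0, 0, 1]
    - [1, 1, 80, 0, 0, 0, 1]
    - [1, 1, 105, 0, 0, 0, 1]
    - [1, 1, 130, 0, 0, 0, 1]
    - [1, 1, 150, 0, 0, 0, 1]
    - [1, 1, 163, 0, 0, 0, 1]
    - [1, 1, 170, 0, 0, 0, 1]
    - [1, 1, 170, 0, 0, 0, 1]

```text
time: 12.92
position: [0.4147, -0.2938, 0.0304]
tool_rot: [0.982, 0.189, -0.001, -0.002]
ft_force: [0.0, -0.8, -0.1]
grip_width: 0.0872
```

```bash
python3 - <<'E'
from h import *
s=cam('scene');st()
crop(s,90,80,140,140,4,'s12.png')
E
```

```text
12.975 [ 0.4148 -0.2941  0.0308] [ 9.82e-01  1.89e-01 -4.00e-04 -1.90e-03] [-0.07 -0.48  0.09] 0.0868 [-0.838  0.695  1.863  0.002  0.588  0.351]
```

View pics/s12.png

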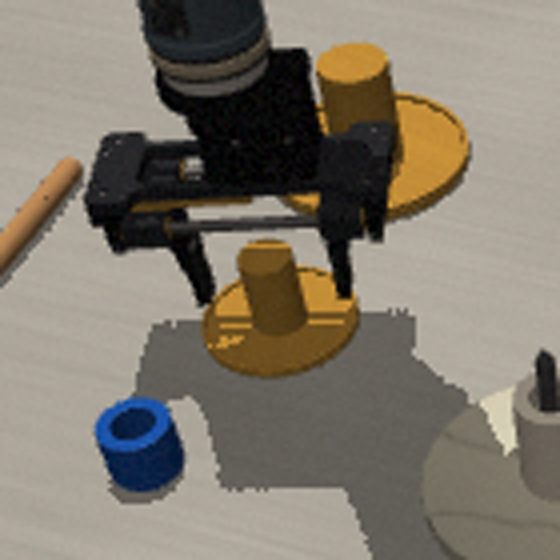

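The knob (crop 270,290) is centred between the fingers. Closing and lifting.

Emit:
carry_out:
  series:
    - [0, 0, 0, 0, 0, 0, -1]
    - [0, 0, 0, 0, 0, 0, -1]
    - [0, 0, 0, 0, 0, 0, -1]
    - [0, 0, 0, 0, 0, 0, -1]
    - [0, 0, 0, 0, 0, 0, -1]
    - [0, 0, 0, 0, 0, 0, -1]
    - [0, 0, 0, 0, 0, 0, -1]
    - [0, 0, 0, 0, 0, 0, -1]
  force: 30

```text
time: 13.98
position: [0.415, -0.2944, 0.0308]
tool_rot: [0.982, 0.189, -0.0, -0.002]
ft_force: [0.6, -1.1, -0.4]
grip_width: 0.0368
```

```bash
python3 - <<'E'
from h import *
st()
E
```

```text
13.975 [ 0.415  -0.2944  0.0308] [ 9.82e-01  1.89e-01 -3.00e-04 -1.60e-03] [ 0.62 -1.13 -0.35] 0.0368 [-0.838  0.695  1.862  0.002  0.587  0.351]
```

Emit:
carry_out:
  series:
    - [0, 0, -15, 0, 0, 0, -1]
    - [0, 0, -45, 0, 0, 0, -1]
    - [0, 0, -80, 0, 0, 0, -1]
    - [0, 0, -115, 0, 0, 0, -1]
    - [0, 0, -140, 0, 0, 0, -1]
    - [0, 0, -155, 0, 0, 0, -1]
    - [0, 0, -155, 0, 0, 0, -1]

```text
time: 14.85
position: [0.4155, -0.2951, 0.1875]
tool_rot: [0.982, 0.189, 0.001, -0.0]
ft_force: [0.6, -0.2, -2.5]
grip_width: 0.0365
```

```bash
python3 - <<'E'
from h import *
s=cam('scene');st();delta([.5035,-.0485,.185])
crop(s,90,40,140,140,4,'s13.png')
E
```

```text
14.9 [ 0.415  -0.2946  0.1864] [ 9.82e-01  1.89e-01 -1.00e-04 -1.30e-03] [-1.05  0.65 -1.71] 0.0366 [-8.380e-01  4.240e-01  1.758e+00  1.000e-03  9.620e-01  3.520e-01]
tool shift mm [ 173.5 -195.6    2. ]
```

View pics/s13.png

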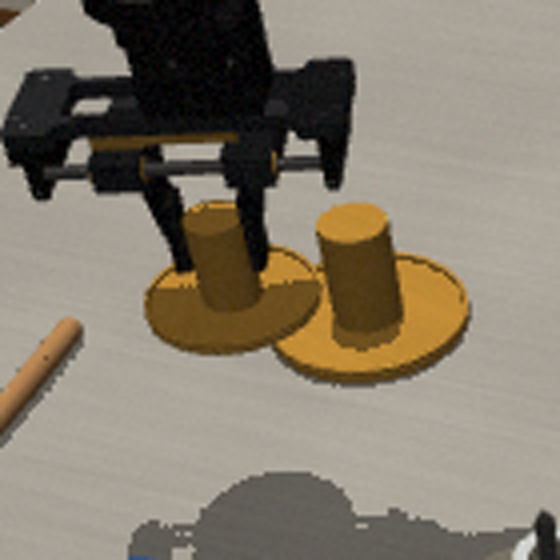

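Emit:
carry_out:
  series:
    - [20, -23, 0, 0, 0, 0, -1]
    - [50, -56, 0, 0, 0, 0, -1]
    - [80, -90, 0, 0, 0, 0, -1]
    - [110, -124, 0, 0, 0, 0, -1]
    - [140, -158, 0, 0, 0, 0, -1]
    - [162, -183, 0, 0, 0, 0, -1]
    - [174, -196, 0, 0, 0, 0, -1]
    - [174, -196, 0, 0, 0, 0, -1]

```text
time: 15.9
position: [0.5035, -0.0474, 0.1864]
tool_rot: [0.982, 0.19, -0.001, -0.001]
ft_force: [-0.1, -0.7, -2.4]
grip_width: 0.0365
```

```bash
python3 - <<'E'
from h import *
cam('scene');s=cam('scene');st();delta([.5045,-.0485,.1208])
x,y,z=robot.get_obs()['position'];x+=.001;y-=.0016;b=z-.0308
overlay(s,[(x,y,b+.009,.055,(255,0,0)),(x,y,b+.064,.019,(0,0,255)),(x,y,b,.055,(0,255,0))],170,80,110,110,5,'s14.png')
E
```

```text
16.0 [ 0.5034 -0.0487  0.1867] [ 9.820e-01  1.889e-01 -6.000e-04 -1.200e-03] [-0.52 -0.33 -2.45] 0.0362 [-0.319  0.42   1.765  0.002  0.959  0.871]
tool shift mm [ 1.1  0.3 65.9]
```

View pics/s14.png

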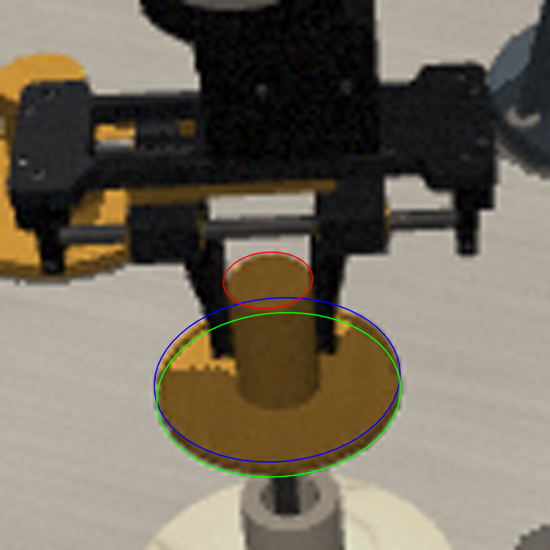

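The held tray matches its predicted outline within about 1 px, directly above the sleeve. Descending.

Emit:
carry_out:
  series:
    - [1, 0, 8, 0, 0, 0, -1]
    - [1, 0, 18, 0, 0, 0, -1]
    - [1, 0, 28, 0, 0, 0, -1]
    - [1, 0, 38, 0, 0, 0, -1]
    - [1, 0, 47, 0, 0, 0, -1]
    - [1, 0, 54, 0, 0, 0, -1]
    - [1, 0, 60, 0, 0, 0, -1]
    - [1, 0, 60, 0, 0, 0, -1]

```text
time: 17.0
position: [0.504, -0.0481, 0.1262]
tool_rot: [0.982, 0.189, -0.001, -0.001]
ft_force: [-0.6, 0.3, -2.5]
grip_width: 0.0365
```

```bash
python3 - <<'E'
from h import *
cam('scene');s=cam('scene');st();delta([.5045,-.0485,.1208])
crop(s,170,80,120,140,4,'s15.png')
E
```

```text
17.1 [ 0.5044 -0.0482  0.1268] [ 9.820e-01  1.889e-01 -4.000e-04 -1.100e-03] [-0.21  0.45 -1.88] 0.0367 [-0.317  0.517  1.817  0.002  0.81   0.872]
tool shift mm [-0.   0.3  6. ]
```

View pics/s15.png

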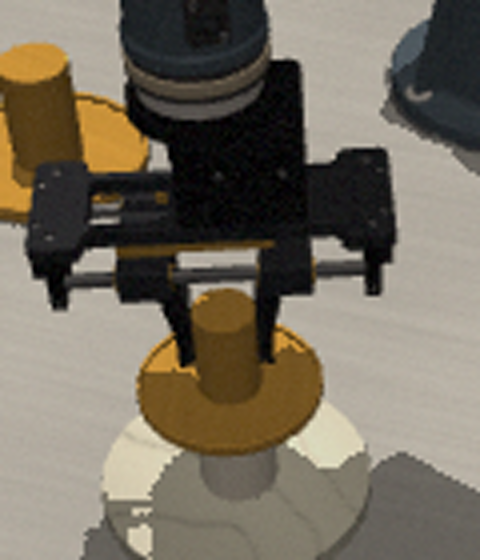

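The tray is level over the sleeve with no contact yet. About 6 mm remain.

Emit:
carry_out:
  series:
    - [0, 0, 2, 0, 0, 0, -1]
    - [0, 0, 4, 0, 0, 0, -1]
    - [0, 0, 5, 0, 0, 0, -1]
    - [0, 0, 6, 0, 0, 0, -1]
    - [0, 0, 6.5, 0, 0, 0, -1]
    - [0, 0, 6.5, 0, 0, 0, -1]

```text
time: 17.85
position: [0.5045, -0.0482, 0.1207]
tool_rot: [0.982, 0.189, -0.0, -0.001]
ft_force: [-1.0, 0.3, 4.2]
grip_width: 0.0363
```

Contact at the expected height: TCP z .1207, force 4.2 N. Releasing and withdrawing.

Emit:
carry_out:
  series:
    - [0, 0, 0, 0, 0, 0, -0.3]
    - [0, 0, 0, 0, 0, 0, 0.2]
    - [0, 0, 0, 0, 0, 0, 0.7]
    - [0, 0, 0, 0, 0, 0, 0.8]
    - [0, 0, 0, 0, 0, 0, 0.8]
    - [0, 0, 0, 0, 0, 0, 0.8]
    - [0, 0, 0, 0, 0, 0, 0.8]
    - [0, 0, 0, 0, 0, 0, 0.8]

```text
time: 18.85
position: [0.5045, -0.0482, 0.1207]
tool_rot: [0.982, 0.189, -0.0, -0.001]
ft_force: [0.5, -0.2, 1.2]
grip_width: 0.0782
```

Emit:
carry_out:
  series:
    - [0, 0, -8, 0, 0, 0, 0.8]
    - [0, 0, -25, 0, 0, 0, 0.8]
    - [0, 0, -50, 0, 0, 0, 0.8]
    - [0, 0, -80, 0, 0, 0, 0.8]
    - [0, 0, -120, 0, 0, 0, 0.8]
    - [0, 0, -120, 0, 0, 0, 0.8]

```text
time: 19.6
position: [0.5068, -0.0491, 0.2443]
tool_rot: [0.982, 0.189, 0.003, 0.001]
ft_force: [0.7, 0.2, -0.3]
grip_width: 0.0783
```

```bash
python3 - <<'E'
from h import *
s=cam('scene');st()
x,y,b=.5055,-.05,.09;G=(0,0,255)
overlay(s,[(x,y,b+.009,.055,(255,0,0)),(x,y,b+.064,.019,G),(x,y,.02,.085,G)],180,100,110,140,4,'s16.png')
E
```

```text
19.65 [ 0.5054 -0.0487  0.2424] [ 9.82e-01  1.89e-01  1.50e-03 -1.00e-04] [0.32 1.12 0.33] 0.0786 [-0.317  0.343  1.701  0.002  1.095  0.872]
```

View pics/s16.png

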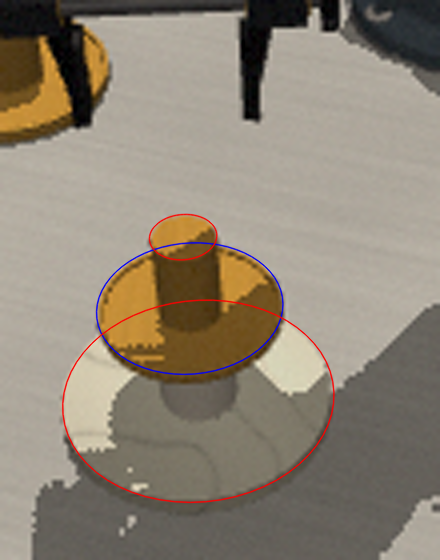

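The tray rim (crop 190,310) and knob top (183,237) match the fully seated model, level and centred. The gripper is clear, so I'm handing in.

```bash
python3 - <<'E'
from h import *
print(robot.hand_in())
E
```

```text
the job is handed in; nothing more can be done
None
```

The petit-four stand is assembled and handed in at about 20 s of the 64 s allowed. The hand-in gives no verdict, so success rests on my own checks.

- **Sleeve:** I lowered the white sleeve over the post until it touched the marble at the expected height, with a contact force of about 5 N, then released it. The picture afterwards showed it about 2 mm off the post axis, within the 14 mm allowed.
- **Tray:** I used the smaller of the two brass-coloured trays. I lowered it knob up until it touched the sleeve at the expected height, with a contact force of about 4 N, then released it. In the last scene picture its rim and knob matched the fully seated position within about 1 px (roughly 2 mm), level and centred.
- **Gripper:** At hand-in it was open and clear, with the fingertips about 9 cm above the knob.

No check failed. The camera and arm positions differed by 2–3 mm during the job, and I corrected for that when lowering the pieces.

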